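# Kit the drive-unit parts into the picture tray

### The job

Kit the parts for one drive unit into the dark grey tray: stand the servo with the red disc, the aluminium U-bracket, the blue wheel and the green battery pack each upright and centred on its own picture in the tray, turned the way the picture is (a half turn makes no difference). Leave the look-alikes, the servo without a disc and the yellow tape roll, where they lie.

Things in the scene. Friction and masses are not known exactly. Their poses are not given: they have to be found in the camera images.
- servo: The servo that belongs: black case 46 x 26 x 38 mm standing upright, with a RED round disc (the horn, 22 mm across, 6 mm high) on its top, 10 mm off centre towards +x. Overall height 44 mm. Loose, about 70 g. Origin: centre of the underside of the case; x along the 46 mm side, y along the 26 mm side (good to grip across, there the sides are flat), z up.
- bare_servo: Look-alike that does NOT belong: the same black case 46 x 26 x 38 mm, but with no red disc, only a thin brass stub 6 mm across and 6 mm high on its top. Loose. Origin: centre of the underside; z up.
- bracket: U-shaped bracket of bare aluminium: floor 36 x 36 mm, two upright walls 33 mm high, sheet 3 mm thick, open upwards. Loose, about 40 g. Origin: centre of its underside; the walls stand at y = +18 and -18 mm (outer faces) and run along x; z up. Grip across the outer faces (36 mm along y).
- wheel: Blue plastic ring-shaped wheel lying flat: 50 mm outer diameter, 34 mm hole, 30 mm high. Loose, about 50 g. Origin: centre of its underside; z along its axis, up.
- tape: Look-alike that does NOT belong: a YELLOW-ORANGE roll of tape lying flat, the same size as the blue wheel (50 mm across, 34 mm hole, 30 mm high). Loose. Origin: centre of its underside; z up.
- battery: Green battery pack, a block 58 x 30 x 32 mm lying flat, with a black band round one end (+x) and a small white label on top. Loose, about 100 g. Origin: centre of its underside; x along the 58 mm side, y along the 30 mm side (grip across it), z up.
- card_servo: Dark grey tray's compartment with a white card (86 x 86 x 2 mm, fixed) that shows, flat and life-size, a black rectangle with a red disc (the servo seen from above). Origin: centre of the card's underside, 4 mm above the table; the part stands on top, 2 mm above the origin. x, y: those of the pictured part; z up. Tray: fixed, 200 x 200 mm, 2 x 2 compartments, 98 mm apart, 94 mm clear.
- card_bracket: Dark grey tray's compartment with a white card (86 x 86 x 2 mm, fixed) that shows, flat and life-size, a grey square with two dark bars along its edges (the U-bracket seen from above, bars along x). Origin: centre of the card's underside, 4 mm above the table; the part stands on top, 2 mm above the origin. x, y: those of the pictured part; z up. Tray walls: 4 mm thick, 14 mm high above the table.
- card_wheel: Dark grey tray's compartment with a white card (86 x 86 x 2 mm, fixed) that shows, flat and life-size, a blue ring (the wheel seen from above). Origin: centre of the card's underside, 4 mm above the table; the part stands on top, 2 mm above the origin. x, y: those of the pictured part; z up. Tray: see card_servo, card_bracket.
- card_battery: Dark grey tray's compartment with a white card (86 x 86 x 2 mm, fixed) that shows, flat and life-size, a green rectangle with a black end (the battery pack seen from above). Origin: centre of the card's underside, 4 mm above the table; the part stands on top, 2 mm above the origin. x, y: those of the pictured part; z up. Tray: see card_servo, card_bracket.
Things that resemble listed ones, but are neither listed nor needed, are in the scene too. Several things have the shape of the wheel; the one meant has the colours described above.

How it is judged:
By the outcome, as a careful person would: the job done as asked, in the order asked, and still so for the second after the job is handed in, with the robot touching nothing.
It also fails if it takes over 115 s, if anything falls off the work surface, if the arm or the gripper's body presses on something with over 40 N, if the wrist force passes 120 N, or if a joint passes its speed limit or range.

### The arm

A 6-joint arm with a two-finger parallel gripper is mounted at the origin on the work surface. World frame = base frame: x ahead of the robot, y to its left, z up, the work surface at z = 0. Lengths are in m, angles in rad, forces in N, time in s.
With the tool pointing down it reaches from about 0.225 to 0.875 m from the base axis. Payload 3.4 kg.
Tool frame: the origin (TCP) lies between the finger pads; the fingertips stand 22 mm ahead of it and the grasp point (between the pads) lies 3 mm ahead of it (manip.finger_overhang is the distance from the TCP to the fingertips, in m); z points along the fingers, y is the line along which they close (so a half turn about z gives the same grasp; the last joint's range is limited). The gripper opens to 85 mm and grips with 20 to 120 N. Pads are 22 mm wide; open, the fingers measure 114 mm over their backs; the gripper's body (76 mm by 85 mm) begins 54 mm behind the grasp point. The pads swing forward as they close: fully open they stand 13 mm farther back than shut.
Start: joints at [1.047, 0.276, 1.505, -0, 1.361, -0.121], TCP at [0.225, 0.529, 0.253] pointing down, gripper open.
Joint ranges: [-2.89, 2.89], [-0.75, 2.08], [0.22, 2.7], [-1.18, 4.32], [0.11, 2.71], [-2.7, 2.7]. Speed limits (rad/s): [2.57, 2.57, 3.14, 3.14, 3.14, 3.14].

### API

Orientations are given as a unit quaternion [w, x, y, z].
In Python, from rig import get_state, eyes, order, manip gives the robot as it stands.
- The arm moves only by the tool drive_tool, never from a script. Its argument "rows" is a list of rows, each a list of 4 numbers: the shift along the tool's x, y, z in units of 25 mm (1.0 is 25 mm), then the turn about the tool's z in units of 6 degrees (1.0 is 6 degrees). A call has exactly 8 rows; each row is the pose to reach, as a shift and turn from the pose commanded when the call began, along the tool's axes at that moment; what a row does not reach only later rows make up. A row lasts 1/12 s, in which the tool goes at most 41.7 mm and 7.16 degrees, less where a joint would pass 70% of its speed; a pose out of reach is approached as far as the arm can. A call with a gripper value outside its range is refused whole. "grip" is the finger opening in mm, from 0 to 85.4, set as the call begins (left out, the last holds). The fingers move at their own pace and stop on an object; "newtons" is the grip in N (left out, the last holds). Time passes only in rows, so rows that repeat a pose let the fingers close, or fill a call up. It gives the time, the measured TCP pose, the force, the opening and the grip force at its end, in the units of the state.
- get_state(): the state, without advancing time (a new reading comes with each control period).
- eyes.get_image(name): name is "scene" or "top" or "wrist"; returns (picture, depth): 400x640x3 uint8, red, green, blue; 400x640 float32, m along the optical axis (not along the pixel's ray), 0 where there is no reading.
- eyes.camera_info(name): a dict with "fx", "fy", "cx", "cy" (pixels), "R" (3x3) and "t" (3): a world point X has camera coordinates R X + t. Camera axes: x right, y down, z forward; pixel columns grow to the right and rows downward; lengths in m; the calibration is good to about 2 mm. A picture is of the moment at which its call begins: read the wrist's pose just before it. camera_info takes no time and is no camera call; for the wrist camera it gives the pose at the moment of the call.
- order.sign_off(): hands the job in; it is judged then, once.
The state is a dict: "clock": time; "qpos": joint angles; "qd": joint speeds; "effort": joint torques, N m; "position": TCP position; "ee_rot": TCP orientation; "contact_force": force on the tool from outside, world axes, zero at the start; "moment": the same for the moment, N m; "width": finger opening in m; "gripper_force": force on a finger pad.
Only numpy, scipy, OpenCV 4.12 (cv2) and the standard library are available. Lean on these libraries where they do the work, as an engineer would, in place of code of your own. Each camera call takes 0.05 s, during which the arm holds its last target. There are 200 camera calls.

## Working session

There is one attempt and no reset: what is moved stays moved. The work goes in short steps, Python scripts to look and compute and a tool call to move; the robot and the scene stay as the last step left them, time stands still between calls to the robot, and variables do not carry over. Pictures are saved under pics/ and viewed, at most 17 in all, crops included, and the job is handed in when it is done.

Besides the shell and the picture viewer there is one more tool, called by a JSON object that holds its "fn" and its "kwargs". drive_tool: Moves the arm, as the interface text tells. Its arguments: {"type":"object","properties":{"rows":{"type":"array","items":{"type":"array","items":{"type":"number"}}},"grip":{"type":"number"},"newtons":{"type":"number"}},"required":["rows"]}

```bash
mkdir -p pics; ls
cat > h.py <<'E'
import numpy as np, cv2
from rig import get_state, eyes, order, manip
def snap(name,f):
    ci=eyes.camera_info(name); im,d=eyes.get_image(name)
    cv2.imwrite(f'pics/{f}.png',im[:,:,::-1]); np.savez(f'pics/{f}.npz',im=im,d=d,**{k:np.array(v) for k,v in ci.items()})
    return im,d,ci
def load(f):
    z=np.load(f'pics/{f}.npz'); return z['im'],z['d'],z
def topix(ci,u,v,z):
    # intersect pixel ray with plane z
    R=np.array(ci['R']);t=np.array(ci['t']);c=-R.T@t
    r=R.T@np.array([(u-ci['cx'])/ci['fx'],(v-ci['cy'])/ci['fy'],1.0])
    return c+r*(z-c[2])/r[2]
E
python3 - <<'E'
from h import *
s=get_state();print({k:np.round(v,4) for k,v in s.items()})
print(manip.finger_overhang)
for n in['top','scene']:
    im,d,ci=snap(n,n+'0');print(n,ci)
a=cv2.imread('pics/top0.png')
E
```

```text
pics
{'clock': np.float64(0.0), 'qpos': array([ 1.047 ,  0.2766,  1.5061, -0.    ,  1.3607, -0.121 ]), 'qd': array([-0.0004, -0.0005, -0.0001, -0.0009,  0.0013,  0.0004]), 'effort': array([ 1.80000e-03, -4.16776e+01, -2.45806e+01, -0.00000e+00,
        1.10000e-02, -0.00000e+00]), 'position': array([0.2252, 0.5285, 0.2524]), 'ee_rot': array([-3.000e-04,  2.000e-01,  9.798e-01, -9.000e-04]), 'contact_force': array([-0.3126,  0.3961, -0.3798]), 'moment': array([-0.0028, -0.0662, -0.0197]), 'gripper_force': np.float64(0.0), 'width': np.float64(0.0858)}
0.022
top {'fx': 384.02705909759726, 'fy': 384.02705909759726, 'cx': 322.8918026687214, 'cy': 201.54667399883726, 'R': array([[-0.01253445, -0.99987536,  0.00959967],
       [-0.98399724,  0.01062773, -0.17786645],
       [ 0.17774226, -0.01167551, -0.98400781]]), 't': array([0.031478  , 0.53153936, 0.80525729])}
scene {'fx': 394.3321670581222, 'fy': 394.3321670581222, 'cx': 324.9976124034118, 'cy': 201.89532625083973, 'R': array([[ 5.39311226e-01,  8.42106236e-01,  6.99058567e-04],
       [ 6.22921693e-01, -3.98379691e-01, -6.73247493e-01],
       [-5.66667422e-01,  3.63525389e-01, -7.39416881e-01]]), 't': array([-0.31486038, -0.2996839 ,  1.0859607 ])}
```

View pics/top0.png

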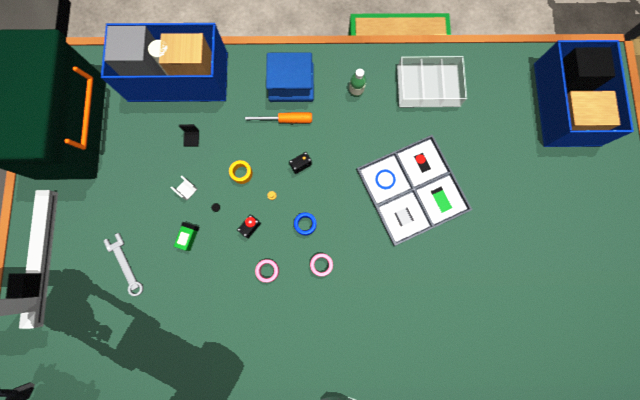

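View pics/scene0.png

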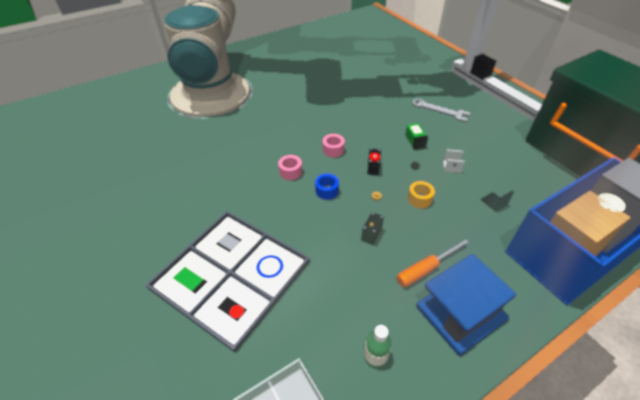

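The top picture shows the candidates. Servo: red disc (249,226), bare one (300,162). Rings: blue (305,224), yellow tape (240,171), pink (266,271) and (321,265). Bracket: aluminium (184,187), black angle (190,135). Battery: green with black band (186,237). By the description I want (249,226), (305,224), (184,187) and (186,237). The tray is at about (412,191).

Run:
```python
from h import *
im,d,ci=load('top0'); a=im[:,:,::-1]
c1=cv2.resize(a[150:285,160:345],None,fx=4.3,fy=4.3,interpolation=cv2.INTER_CUBIC)
c2=cv2.resize(a[132:250,350:475],None,fx=5,fy=5,interpolation=cv2.INTER_CUBIC)
cv2.imwrite('pics/c1.png',c1);cv2.imwrite('pics/c2.png',c2);print(c1.shape,c2.shape)
for n,(u,v) in dict(servo=(249,226),br=(184,187),wh=(305,224),bat=(186,237),tray=(412,191),cs=(422,160),cw=(386,180),cb=(404,215),cbat=(442,199)).items():
    print(n,topix(ci,u,v,0.006 if n[0]in'tc' else .03).round(3))
```

```text
(580, 796, 3) (590, 625, 3)
servo [0.481 0.191 0.03 ]
br [0.572 0.341 0.03 ]
wh [0.484 0.066 0.03 ]
bat [0.458 0.33  0.03 ]
tray [ 0.562 -0.185  0.006]
cs [ 0.637 -0.213  0.006]
cw [ 0.589 -0.125  0.006]
cb [ 0.506 -0.163  0.006]
cbat [ 0.542 -0.254  0.006]
```

View pics/c1.png

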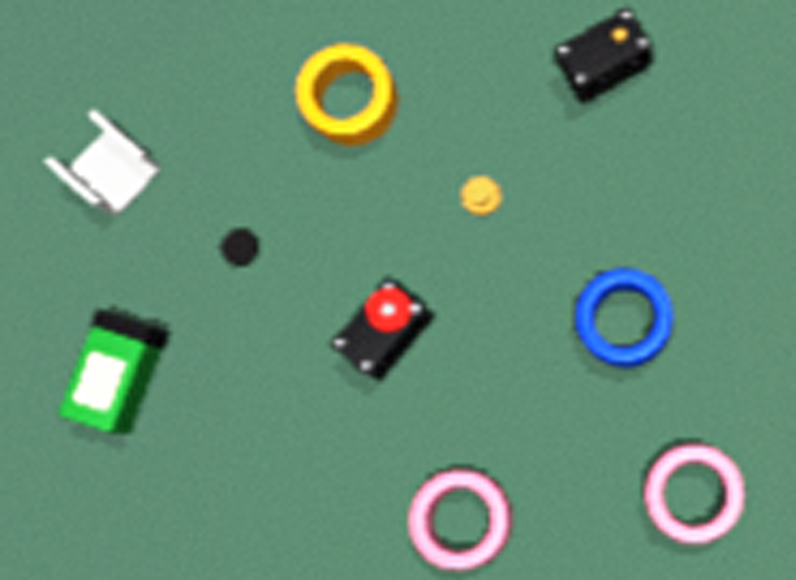

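View pics/c2.png

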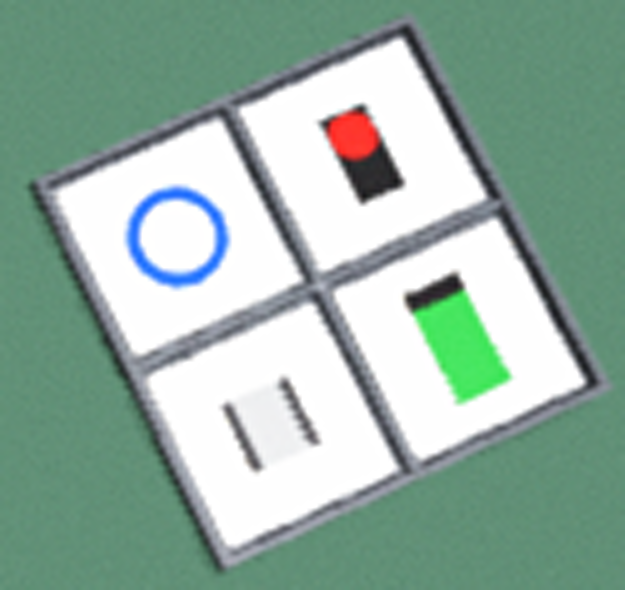

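The crops confirm the choice. The servo with the red disc is at crop (383,328), the blue ring at (624,316), the aluminium bracket at (105,165) and the green battery with the black band at (115,370). The tray cards are all visible. Next I move above the parts for a closer wrist view.

{"fn": "drive_tool", "kwargs": {"rows": [[-1, -0.5, -0.3, 0], [-2.2, -1.1, -0.6, 0], [-3.5, -1.8, -1, 0], [-5, -2.6, -1.4, 0], [-6.2, -3.2, -1.8, 0], [-7, -3.7, -2, 0], [-7, -3.7, -2, 0], [-7, -3.7, -2, 0]], "grip": 85}}

```text
clock: 0.77
position: [0.3507, 0.3745, 0.3034]
ee_rot: [-0.0, 0.201, 0.98, 0.0]
contact_force: [-0.2, 1.7, 0.2]
width: 0.0848
gripper_force: 0.0
```

{"fn": "drive_tool", "kwargs": {"rows": [[-1, -0.5, -0.3, 0], [-2.2, -1.1, -0.6, 0], [-3.5, -1.8, -1, 0], [-5, -2.6, -1.4, 0], [-6.2, -3.2, -1.8, 0], [-7, -3.7, -2, 0], [-7, -3.7, -2, 0], [-7, -3.7, -2, 0]]}}

```text
clock: 1.43
position: [0.4749, 0.222, 0.3526]
ee_rot: [-0.001, 0.201, 0.98, 0.0]
contact_force: [0.3, -0.1, -0.0]
width: 0.0852
gripper_force: 0.0
```

Run:
```python
from h import *
s=get_state();print({k:np.round(s[k],4) for k in('clock','qpos','position','ee_rot','contact_force')})
im,d,ci=snap('wrist','w0')
R=np.array(ci['R']);c=-R.T@np.array(ci['t']);print('cam',c.round(3),'fwd',R[2].round(3),'fx',ci['fx'])
for u,v in((0,0),(639,0),(0,399),(639,399),(320,200)):print(u,v,topix(ci,u,v,.03).round(3))
```

```text
{'clock': np.float64(1.4333), 'qpos': array([ 3.0370e-01,  1.5850e-01,  1.4197e+00,  1.3000e-03,  1.5647e+00,
       -8.6330e-01]), 'position': array([0.4749, 0.222 , 0.3526]), 'ee_rot': array([-9.000e-04,  2.005e-01,  9.797e-01,  2.000e-04]), 'contact_force': array([ 0.3027, -0.0537, -0.0041])}
cam [0.407 0.251 0.473] fwd [ 0.265 -0.113 -0.958] fx 340.90438588735066
0 0 [ 0.162 -0.041  0.03 ]
639 0 [0.451 0.634 0.03 ]
0 399 [ 0.633 -0.412  0.03 ]
639 399 [1.046 0.551 0.03 ]
320 200 [0.527 0.203 0.03 ]
```

View pics/w0.png

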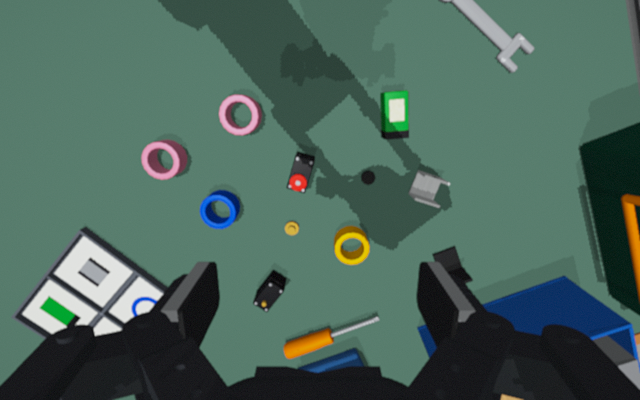

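The wrist view shows the servo at (300,172), the wheel at (220,209), the bracket at (428,188) and the battery at (396,113). I'll fit poses from depth and colour in both cameras.

```bash
cat >> h.py <<'E'
def cloud(f):
    im,d,ci=load(f);R=ci['R'];t=ci['t']
    v,u=np.mgrid[0:400,0:640]
    P=np.stack([(u-ci['cx'])/ci['fx']*d,(v-ci['cy'])/ci['fy']*d,d],-1)-t
    return im,P@R,d
def hsv(im): return cv2.cvtColor(np.ascontiguousarray(im),cv2.COLOR_RGB2HSV).astype(int)
def rect(Q):
    (c,s,a)=cv2.minAreaRect((Q[:,:2]*1000).astype(np.float32)); 
    if s[0]<s[1]: s=(s[1],s[0]);a+=90
    return np.round(c,1),np.round(s,1),round((a+90)%180-90,1)
def raycast(f,mask,z):
    im,d,ci=load(f);R=ci['R'];c=-R.T@ci['t'];v,u=np.nonzero(mask)
    r=np.stack([(u-ci['cx'])/ci['fx'],(v-ci['cy'])/ci['fy'],np.ones(len(u))],-1)@R
    return c+r*((z-c[2])/r[:,2])[:,None]
E
python3 - <<'E'
from h import *
near=dict(servo=(.481,.191),br=(.572,.341),wh=(.484,.066),bat=(.458,.33))
H=dict(servo=.038,br=.033,wh=.03,bat=.032)
for f in('w0','top0'):
    im,P,d=cloud(f);h=hsv(im)
    g=(d>0)
    print(f,'table z', np.percentile(P[g&(abs(P[...,0]-.45)<.15)&(abs(P[...,1]-.15)<.25)][:,2],[5,50,95]).round(4))
    for n,c in near.items():
        m=g&(np.hypot(P[...,0]-c[0],P[...,1]-c[1])<.05)&(abs(P[...,2]-H[n])<.004 if n!='servo' else P[...,2]>.033)
        Q=P[m]; print(n,len(Q),rect(Q),(Q.mean(0)*1000).round(1))
    hh=h[...,0];sat=h[...,1]>120
    red=sat&((hh<8)|(hh>172)); blue=sat&(abs(hh-110)<12);grn=sat&(abs(hh-60)<12)
    nr=lambda n:g&(np.hypot(P[...,0]-near[n][0],P[...,1]-near[n][1])<.05)
    Q=raycast(f,red&nr('servo'),.044);print('disc',len(Q),rect(Q),(Q.mean(0)*1000).round(1))
    tray=g&(np.hypot(P[...,0]-.562,P[...,1]+.185)<.15)&(P[...,2]<.03)
    for n,m in(('cdisc',red),('cring',blue),('cgreen',grn)):
        Q=raycast(f,m&tray,.006);print(n,len(Q),rect(Q) if len(Q) else 0,(Q.mean(0)*1000).round(1))
    # card masks: white-ish
    m=tray&(h[...,1]<40)&(h[...,2]>150);  n,l,st,ce=cv2.connectedComponentsWithStats(m.astype(np.uint8))
    for i in range(1,n):
        if st[i,4]>200: print('card',st[i,4],rect(raycast(f,l==i,.006)))
E
```

```text
w0 table z [-2.000e-03  1.000e-04  4.125e-01]
servo 20893 (array([470. , 190.8]), array([80.1, 61.8]), 51.7) [452.7 192.  386. ]
br 138 (array([573.1, 345.1]), array([36.6, 36.3]), 49.0) [572.9 344.7  31.9]
wh 548 (array([486.5,  67.8]), array([48.5, 48. ]), -28.7) [486.1  67.8  28.9]
bat 1134 (array([461.6, 334.5]), array([58.3, 29.8]), -17.8) [461.1 334.4  31.4]
disc 228 (array([489.8, 187.6]), array([22.9, 22.8]), -86.4) [489.5 187.8  44. ]
cdisc 0 0 [nan nan nan]
cring 110 (array([ 579. , -125.2]), array([44.7, 19.1]), -78.6) [ 577.6 -125.     6. ]
cgreen 438 (array([ 539.2, -252. ]), array([48.2, 26.2]), 23.7) [ 538.8 -252.1    6. ]
card 2755 (array([ 503.1, -162.2]), array([87.8, 85.9]), 23.8)
card 923 (array([ 572.6, -131.5]), array([85.8, 44.3]), -66.5)
card 1638 (array([ 542.5, -251.8]), array([87.7, 85.8]), 23.8)
card 275 (array([ 589.1, -198.4]), array([43.8, 27.7]), 79.6)
top0 table z [-0.0019  0.0008  0.0238]
servo 250 (array([481.9, 193.6]), array([45.7, 26. ]), -39.4) [481.3 192.8  40.3]
br 49 (array([572.9, 345.6]), array([37. , 36.1]), 49.1) [571.9 345.   33.2]
wh 202 (array([486.8,  68.2]), array([48.4, 47.7]), 45.5) [486.4  67.2  30.4]
bat 354 (array([461. , 334.7]), array([57.6, 31.6]), -19.8) [461.1 334.4  32.6]
disc 92 (array([488.5, 186.5]), array([22.4, 22. ]), 1.1) [489.  186.4  44. ]
cdisc 82 (array([ 640.4, -209. ]), array([23.5, 21.9]), 23.1) [ 640.6 -208.6    6. ]
cring 120 (array([ 591.9, -123.5]), array([45.1, 43.6]), 89.4) [ 591.6 -122.8    6. ]
cgreen 227 (array([ 538.7, -253.5]), array([47.8, 26.4]), 24.4) [ 538.6 -253.5    6. ]
card 5168 (array([ 563.8, -186.8]), array([194.5, 191.5]), 23.7)<stdin>:17: RuntimeWarning: Mean of empty slice.
  ret = um.true_divide(
```

```bash
cat >> h.py <<'E'
def plan(legs):
    s=get_state(); p=np.array(s['position']); w,x,y,z=s['ee_rot']
    ty=np.degrees(np.arctan2(1-2*(x*x+z*z),2*(x*y-w*z)))
    print('from',p.round(4),'ydeg',round(ty,2),'q6',s['qpos'][5].round(2),'clk',s['clock'],'wid',s['width'])
    for L in legs:
        t=np.array(L[:3]);a=np.radians(ty);yv=np.array([np.cos(a),np.sin(a)]);xv=np.array([-np.sin(a),np.cos(a)])
        d=t-p;dt=(ty-L[3])
        print(L,'->',np.round(np.array([d[:2]@xv,d[:2]@yv,-d[2]])/.025,2),'turn',round(dt/6,2),'| mm',round(np.linalg.norm(d)*1e3),'deg',round(dt,1))
        p=t;ty=L[3]
E
python3 - <<'E'
from h import *
im,P,d=cloud('w0')
m=(d>0)&(np.hypot(P[...,0]-.573,P[...,1]-.3453)<.03)
Q=P[m];a=np.radians(49);l=(Q[:,:2]-[.573,.3453])@np.array([[np.cos(a),-np.sin(a)],[np.sin(a),np.cos(a)]])*1000
hi=Q[:,2]>.025
print('hi x',np.histogram(l[hi,0],np.arange(-20,21,4))[0],'y',np.histogram(l[hi,1],np.arange(-20,21,4))[0])
plan([(.4815,.1935,.12,50.6),(.4815,.1935,.027,50.6),(.4815,.1935,.14,50.6),(.555,-.01,.14,82),(.6318,-.2125,.14,113.8),(.6318,-.2125,.034,113.8)])
E
```

```text
hi x [17 17 17 16 15 17 17 17 18 10] y [50 35  0  0  0  0  0  0 28 48]
from [0.4742 0.2226 0.3525] ydeg 66.95 q6 -0.86 clk 1.4833 wid 0.0848895062981455
(0.4815, 0.1935, 0.12, 50.6) -> [-0.73 -0.96  9.3 ] turn 2.72 | mm 234 deg 16.3
(0.4815, 0.1935, 0.027, 50.6) -> [0.   0.   3.72] turn 0.0 | mm 93 deg 0.0
(0.4815, 0.1935, 0.14, 50.6) -> [ 0.    0.   -4.52] turn 0.0 | mm 113 deg 0.0
(0.555, -0.01, 0.14, 82) -> [-7.44 -4.42 -0.  ] turn -5.23 | mm 216 deg -31.4
(0.6318, -0.2125, 0.14, 113.8) -> [-4.17 -7.59 -0.  ] turn -5.3 | mm 217 deg -31.8
(0.6318, -0.2125, 0.034, 113.8) -> [0.   0.   4.24] turn 0.0 | mm 106 deg 0.0
```

{"fn": "drive_tool", "kwargs": {"rows": [[-0.1, -0.15, 1, 0.5], [-0.25, -0.35, 2.5, 1], [-0.4, -0.55, 4.1, 1.6], [-0.55, -0.75, 5.7, 2.2], [-0.65, -0.87, 7.3, 2.72], [-0.73, -0.96, 8.6, 2.72], [-0.73, -0.96, 9.3, 2.72], [-0.73, -0.96, 9.3, 2.72]], "grip": 65}}

```text
clock: 2.15
position: [0.4774, 0.1931, 0.1162]
ee_rot: [-0.005, 0.336, 0.942, -0.003]
contact_force: [-0.7, -1.1, 0.0]
width: 0.0646
gripper_force: 0.0
```

Run:
```python
from h import *
plan([(.4815,.1935,.027,50.6)])
im,d,ci=snap('wrist','w1')
cv2.imwrite('pics/w1c.png',cv2.resize(im[100:350,150:490,::-1],None,fx=2,fy=2))
```

```text
from [0.4774 0.1931 0.1162] ydeg 50.72 q6 -0.64 clk 2.15 wid 0.06460794260421235
(0.4815, 0.1935, 0.027, 50.6) -> [-0.12  0.12  3.57] turn 0.02 | mm 89 deg 0.1
```

View pics/w1c.png

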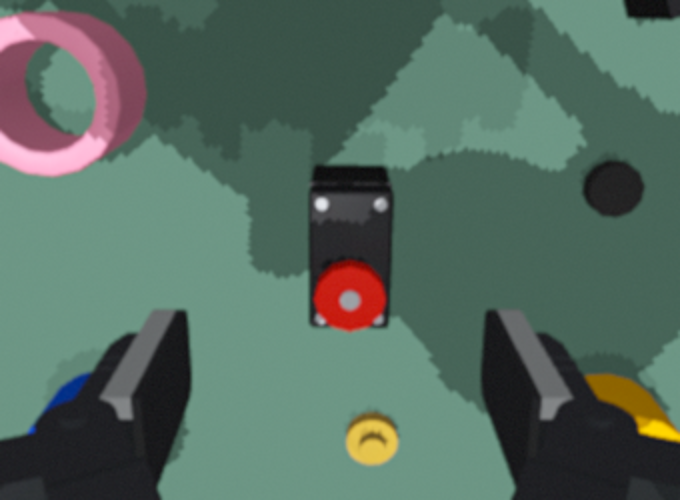

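The crop shows the servo aligned and centred between the fingers, with the disc at (350,295) and the fingers at 190 and 485. I go down and grip it.

{"fn": "drive_tool", "kwargs": {"rows": [[0, 0, 0.8, 0], [0, 0, 1.8, 0], [0, 0, 2.8, 0], [0, 0, 3.4, 0], [0, 0, 3.72, 0], [0, 0, 3.72, 0], [0, 0, 3.72, 0], [0, 0, 3.72, 0]]}}

```text
clock: 2.87
position: [0.4836, 0.1931, 0.0294]
ee_rot: [0.001, 0.337, 0.942, 0.001]
contact_force: [-0.1, -0.4, 0.3]
width: 0.065
gripper_force: 0.0
```

{"fn": "drive_tool", "kwargs": {"rows": [[0, 0, 0, 0], [0, 0, 0, 0], [0, 0, 0, 0], [0, 0, 0, 0], [0, 0, 0, 0], [0, 0, 0, 0], [0, 0, 0, 0], [0, 0, 0, 0]], "grip": 15, "newtons": 35}}

```text
clock: 3.53
position: [0.4828, 0.1925, 0.0286]
ee_rot: [0.001, 0.337, 0.941, 0.0]
contact_force: [-1.2, 0.2, 5.9]
width: 0.0255
gripper_force: 35.2
```

{"fn": "drive_tool", "kwargs": {"rows": [[0, 0, -0.5, 0], [0, 0, -1.3, 0], [0, 0, -2.3, 0], [0, 0, -3.4, 0], [0, 0, -4.2, 0], [0, 0, -4.52, 0], [0, 0, -4.52, 0], [0, 0, -4.52, 0]]}}

```text
clock: 4.2
position: [0.4818, 0.1922, 0.1402]
ee_rot: [-0.0, 0.337, 0.941, -0.0]
contact_force: [-0.4, 0.3, -1.1]
width: 0.0252
gripper_force: 34.5
```

{"fn": "drive_tool", "kwargs": {"rows": [[-0.7, -0.4, 0, -0.5], [-1.8, -1.1, 0, -1.2], [-3, -1.8, 0, -2.1], [-4.2, -2.5, 0, -3], [-5.4, -3.2, 0, -3.9], [-6.5, -3.9, 0, -4.7], [-7.2, -4.3, 0, -5.1], [-7.44, -4.42, 0, -5.23]]}}

```text
clock: 4.87
position: [0.556, -0.0142, 0.1385]
ee_rot: [-0.001, 0.071, 0.997, -0.0]
contact_force: [-0.0, 0.3, -0.9]
width: 0.0257
gripper_force: 34.6
```

{"fn": "drive_tool", "kwargs": {"rows": [[-0.4, -0.7, 0, -0.5], [-1.1, -1.9, 0, -1.3], [-1.8, -3.2, 0, -2.2], [-2.5, -4.5, 0, -3.1], [-3.2, -5.8, 0, -4], [-3.8, -6.9, 0, -4.8], [-4.17, -7.59, 0, -5.3], [-4.17, -7.59, 0, -5.3]]}}

```text
clock: 5.53
position: [0.6334, -0.217, 0.1383]
ee_rot: [-0.001, -0.205, 0.979, -0.0]
contact_force: [0.1, 0.2, -0.5]
width: 0.0256
gripper_force: 34.6
```

{"fn": "drive_tool", "kwargs": {"rows": [[0, 0, 0.3, 0], [0, 0, 0.7, 0], [0, 0, 1.2, 0], [0, 0, 1.6, 0], [0, 0, 1.8, 0], [0, 0, 1.8, 0], [0, 0, 1.8, 0], [0, 0, 1.8, 0]]}}

```text
clock: 6.2
position: [0.633, -0.2132, 0.0963]
ee_rot: [0.0, -0.206, 0.979, -0.0]
contact_force: [0.1, 0.2, 0.0]
width: 0.0255
gripper_force: 34.6
```

Run:
```python
from h import *
im,d,ci=snap('wrist','w2')
plan([(.6318,-.2125,.034,113.8)])
cv2.imwrite('pics/w2.png',im[:,:,::-1])
```

```text
from [ 0.6331 -0.2134  0.0965] ydeg 113.8 q6 -2.42 clk 6.25 wid 0.025476556786086103
(0.6318, -0.2125, 0.034, 113.8) -> [0.03 0.06 2.5 ] turn -0.0 | mm 63 deg -0.0
```

View pics/w2.png

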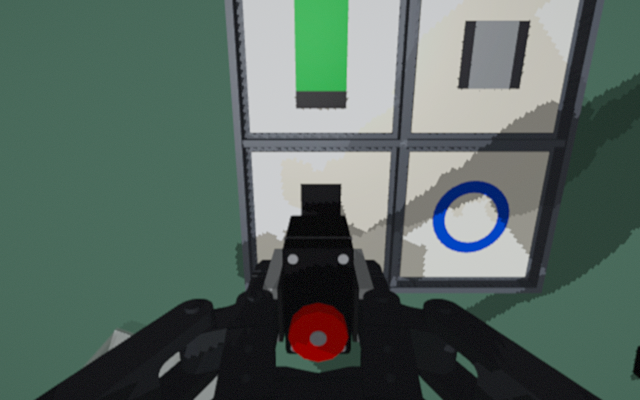

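The wrist view shows the servo held upright, with its disc at (318,338). The printed rectangle's rear edge is at (321,184), and the neighbouring cards are visible. I compare the held part with the picture.

Run:
```python
from h import *
im,d,ci=load('w2');h=hsv(im);hh=h[...,0]
sat=h[...,1]>120
Q=raycast('w2',sat&((hh<8)|(hh>172)),.112);dc=np.array(rect(Q)[0]);print('disc',rect(Q))
e1=np.array([np.cos(np.radians(23.8)),np.sin(np.radians(23.8))])
print('held servo centre',dc-10*e1)
p=topix(ci,321,184,.006)[:2]*1000;print('rear edge',p,'pic centre',p+23*e1)
m=sat&(abs(hh-110)<14)
Q=raycast('w2',m,.006);print('ring',rect(Q),Q.mean(0))
m=((h[...,1]<60)&(h[...,2]>110)).astype(np.uint8)
n,l,st,ce=cv2.connectedComponentsWithStats(m)
for i in range(1,n):
    if st[i,4]>2000: print('card',st[i],rect(raycast('w2',l==i,.006)))
for uv in((250,150),(402,151),(235,0),(402,0)):print(uv,topix(ci,*uv,.006)[:2]*1000)
```

```text
disc (array([ 625. , -164.6]), array([140.1,  55.5]), 88.4)
held servo centre [ 615.85040332 -168.63545296]
rear edge [ 611.55492148 -220.60612769] pic centre [ 632.59899384 -211.32458587]
ring (array([ 663.5, -128.5]), array([355.2, 173.9]), -66.8) [ 0.60240385 -0.13005263  0.006     ]
card [  237     0   169   138 15710] (array([ 551. , -247.5]), array([92.1, 73.8]), -66.2)
card [  406     0   174   134 19143] (array([ 511.7, -161.3]), array([92.7, 71.4]), -66.3)
card [  243   141   149   130 11231] (array([ 627.8, -216.1]), array([91. , 87.5]), -66.5)
card [  400   151   149   127 12378] (array([ 592.9, -122.3]), array([87.1, 86.8]), -66.2)
card [ 445  193   53   49 2030] (array([ 592.7, -122. ]), array([34.1, 33.2]), -66.2)
(250, 150) [ 609.49959422 -269.32439685]
(402, 151) [ 572.35556455 -183.41167256]
(235, 0) [ 536.10638727 -305.41337624]
(402, 0) [ 499.39914682 -221.98654702]
```

Run:
```python
from h import *
im,d,ci=load('w2')
e1=np.array([np.cos(np.radians(23.8)),np.sin(np.radians(23.8))])
h=hsv(im);m=(h[...,1]>150)&((h[...,0]<6)|(h[...,0]>174));v,u=np.nonzero(m[290:370,270:370]);print(u.min()+270,u.max()+270,v.min()+290,v.max()+290,np.median(d[300:360,295:340]))
for z in(.110,.112):
  for uv in((318,333),(318,338)): print(z,uv,topix(ci,*uv,z)[:2]*1000-10*e1)
```

```text
288 349 302 361 0.12514111
0.11 (318, 333) [ 631.58386801 -213.92017671]
0.11 (318, 338) [ 633.5870702  -213.03796986]
0.112 (318, 333) [ 630.1652039  -214.54593563]
0.112 (318, 338) [ 632.13069339 -213.68033739]
```

{"fn": "drive_tool", "kwargs": {"rows": [[-0.04, 0.06, 0.5, 0], [-0.04, 0.06, 1.1, 0], [-0.04, 0.06, 1.7, 0], [-0.04, 0.06, 2.1, 0], [-0.04, 0.06, 2.35, 0], [-0.04, 0.06, 2.46, 0], [-0.04, 0.06, 2.46, 0], [-0.04, 0.06, 2.46, 0]]}}

```text
clock: 6.92
position: [0.6336, -0.212, 0.035]
ee_rot: [0.001, -0.206, 0.979, -0.0]
contact_force: [-0.1, 0.0, -0.6]
width: 0.0256
gripper_force: 34.8
```

{"fn": "drive_tool", "kwargs": {"rows": [[0, 0, 0, 0], [0, 0, 0, 0], [0, 0, 0, 0], [0, 0, 0, 0], [0, 0, 0, 0], [0, 0, 0, 0], [0, 0, 0, 0], [0, 0, 0, 0]], "grip": 42}}

```text
clock: 7.58
position: [0.6329, -0.2117, 0.0342]
ee_rot: [-0.0, -0.206, 0.979, 0.0]
contact_force: [1.1, -0.4, -0.3]
width: 0.0424
gripper_force: 0.0
```

{"fn": "drive_tool", "kwargs": {"rows": [[0, 0, -0.3, 0], [0, 0, -0.8, 0], [0, 0, -1.5, 0], [0, 0, -2.5, 0], [0, 0, -3.5, 0], [0, 0, -4, 0], [0, 0, -4, 0], [0, 0, -4, 0]]}}

```text
clock: 8.25
position: [0.6335, -0.2119, 0.1361]
ee_rot: [0.001, -0.206, 0.979, -0.001]
contact_force: [-1.1, 0.0, -0.5]
width: 0.0415
gripper_force: 0.0
```

Run:
```python
from h import *
plan([(.6,.07,.16,126.4),(.573,.3453,.12,139),(.573,.3453,.026,139),(.573,.3453,.15,139),(.535,.09,.15,126),(.503,-.1622,.15,113.8),(.503,-.1622,.1,113.8),(.503,-.1622,.033,113.8)])
im,P,d=cloud('top0')
im,d,ci=snap('top','t1');im,P,d=cloud('t1')
h=hsv(im);near=(np.hypot(P[...,0]-.632,P[...,1]+.212)<.045)
m=near&(P[...,2]>.03)&(P[...,2]<.06);print('servo',m.sum(),rect(P[m]),P[m].mean(0))
Q=raycast('t1',near&(h[...,1]>120)&((h[...,0]<8)|(h[...,0]>172)),.05);print('disc',rect(Q),Q.mean(0)*1e3)
cv2.imwrite('pics/t1c.png',cv2.resize(im[120:260,340:480,::-1],None,fx=4,fy=4,interpolation=2))
```

```text
from [ 0.6335 -0.2119  0.1361] ydeg 113.78 q6 -2.41 clk 8.25 wid 0.04153863548944052
(0.6, 0.07, 0.16, 126.4) -> [-3.32 10.86 -0.96] turn -2.1 | mm 285 deg -12.6
(0.573, 0.3453, 0.12, 139) -> [-5.67  9.5   1.6 ] turn -2.1 | mm 279 deg -12.6
(0.573, 0.3453, 0.026, 139) -> [0.   0.   3.76] turn 0.0 | mm 94 deg 0
(0.573, 0.3453, 0.15, 139) -> [ 0.    0.   -4.96] turn 0.0 | mm 124 deg 0
(0.535, 0.09, 0.15, 126) -> [ 8.7  -5.55 -0.  ] turn 2.17 | mm 258 deg 13
(0.503, -0.1622, 0.15, 113.8) -> [ 6.97 -7.41 -0.  ] turn 2.03 | mm 254 deg 12.2
(0.503, -0.1622, 0.1, 113.8) -> [0. 0. 2.] turn 0.0 | mm 50 deg 0.0
(0.503, -0.1622, 0.033, 113.8) -> [0.   0.   2.68] turn 0.0 | mm 67 deg 0.0
servo 204 (array([ 631.3, -211.9]), array([45.1, 27.5]), 21.8) [ 0.62543823 -0.20969596  0.04299536]
disc (array([ 623.4, -204.6]), array([35.7, 20.1]), 1.1) [ 631.89353661 -204.43704127   50.        ]
```

View pics/t1c.png

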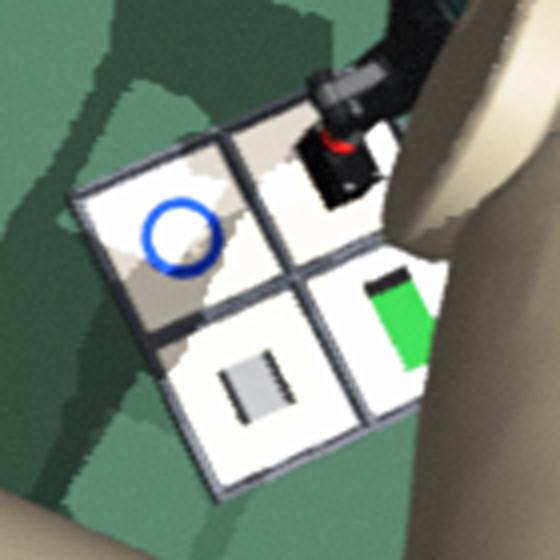

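The crop shows the servo standing upright on its picture at crop (340,165). The depth fit puts it at (631.3, -211.9) mm, within about 1 mm of the target. Next is the bracket.

{"fn": "drive_tool", "kwargs": {"rows": [[-0.3, 1, -0.4, -0.2], [-0.7, 2.4, -0.9, -0.5], [-1.2, 4, -0.96, -0.8], [-1.7, 5.6, -0.96, -1.1], [-2.2, 7.2, -0.96, -1.4], [-2.65, 8.7, -0.96, -1.7], [-3.1, 10.1, -0.96, -2], [-3.32, 10.86, -0.96, -2.1]], "grip": 60}}

```text
clock: 8.97
position: [0.5973, 0.0742, 0.1567]
ee_rot: [-0.002, -0.314, 0.949, 0.002]
contact_force: [0.2, -0.3, 0.7]
width: 0.06
gripper_force: 0.0
```

{"fn": "drive_tool", "kwargs": {"rows": [[-0.6, 1, 0, -0.2], [-1.4, 2.4, 0, -0.5], [-2.3, 3.8, 0.4, -0.8], [-3.2, 5.3, 0.8, -1.2], [-4.1, 6.8, 1.2, -1.5], [-4.9, 8.2, 1.4, -1.8], [-5.5, 9.2, 1.6, -2.1], [-5.67, 9.5, 1.6, -2.1]]}}

```text
clock: 9.63
position: [0.5699, 0.3505, 0.115]
ee_rot: [-0.002, -0.417, 0.909, 0.001]
contact_force: [0.8, 0.7, 0.3]
width: 0.0602
gripper_force: 0.0
```

{"fn": "drive_tool", "kwargs": {"rows": [[0, 0, 0, 0], [0, 0, 0, 0], [0, 0, 0, 0], [0, 0, 0, 0], [0, 0, 0, 0], [0, 0, 0, 0], [0, 0, 0, 0], [0, 0, 0, 0]]}}

```text
clock: 10.3
position: [0.5729, 0.3449, 0.1186]
ee_rot: [0.0, -0.414, 0.91, 0.0]
contact_force: [-0.1, 0.7, -0.6]
width: 0.0598
gripper_force: 0.0
```

Run:
```python
from h import *
plan([(.573,.3453,.027,139)])
im,d,ci=snap('wrist','w3')
im,P,d=cloud('w3')
m=(d>.15)&(np.hypot(P[...,0]-.573,P[...,1]-.3453)<.032)&(abs(P[...,2]-.033)<.004);print(m.sum(),rect(P[m]))
cv2.imwrite('pics/w3c.png',cv2.resize(im[100:350,150:490,::-1],None,fx=2,fy=2))
```

```text
from [0.5729 0.3449 0.1186] ydeg 138.93 q6 -1.99 clk 10.3 wid 0.05982046360462315
(0.573, 0.3453, 0.027, 139) -> [-0.01  0.01  3.66] turn -0.01 | mm 92 deg -0.1
540 (array([574., 345.]), array([36.2, 36. ]), 48.5)
```

View pics/w3c.png

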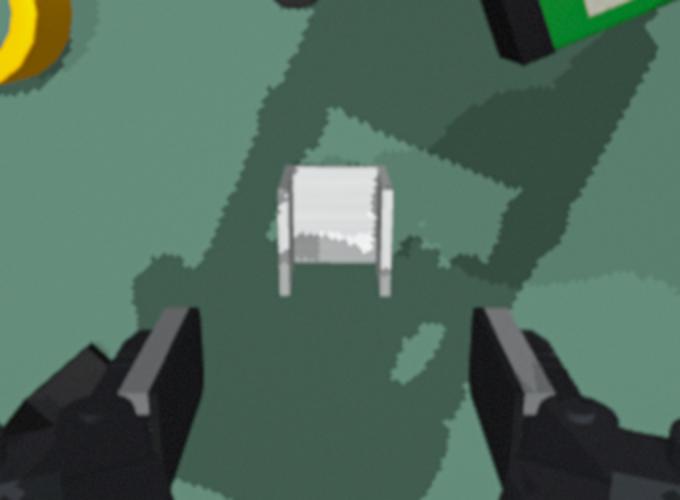

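The bracket stands upright at crop (335,230), with its walls parallel to the fingers and centred. I descend, grip, lift and carry it over.

{"fn": "drive_tool", "kwargs": {"rows": [[0, 0, 0.8, 0], [0, 0, 1.8, 0], [0, 0, 2.8, 0], [0, 0, 3.4, 0], [0, 0, 3.66, 0], [0, 0, 3.66, 0], [0, 0, 3.66, 0], [0, 0, 3.66, 0]]}}

```text
clock: 11.02
position: [0.5737, 0.346, 0.0282]
ee_rot: [0.001, -0.415, 0.91, 0.0]
contact_force: [0.4, 0.5, -0.3]
width: 0.06
gripper_force: 0.0
```

{"fn": "drive_tool", "kwargs": {"rows": [[0, 0, 0, 0], [0, 0, 0, 0], [0, 0, 0, 0], [0, 0, 0, 0], [0, 0, 0, 0], [0, 0, 0, 0], [0, 0, 0, 0], [0, 0, 0, 0]], "grip": 25, "newtons": 30}}

```text
clock: 11.68
position: [0.5735, 0.3459, 0.0283]
ee_rot: [0.001, -0.415, 0.91, 0.0]
contact_force: [0.0, 0.1, 7.5]
width: 0.0356
gripper_force: 31.8
```

{"fn": "drive_tool", "kwargs": {"rows": [[0, 0, -0.5, 0], [0, 0, -1.3, 0], [0, 0, -2.3, 0], [0, 0, -3.5, 0], [0, 0, -4.5, 0], [0, 0, -4.96, 0], [0, 0, -4.96, 0], [0, 0, -4.96, 0]]}}

```text
clock: 12.35
position: [0.5724, 0.3454, 0.1509]
ee_rot: [0.0, -0.415, 0.91, 0.0]
contact_force: [-0.5, 0.5, -1.3]
width: 0.0355
gripper_force: 31.2
```

{"fn": "drive_tool", "kwargs": {"rows": [[0.7, -0.4, 0, 0.2], [1.9, -1.2, 0, 0.5], [3.2, -2, 0, 0.8], [4.5, -2.9, 0, 1.1], [5.8, -3.7, 0, 1.4], [7.1, -4.5, 0, 1.7], [8.3, -5.3, 0, 2.1], [8.7, -5.55, 0, 2.17]]}}

```text
clock: 13.02
position: [0.5318, 0.0861, 0.1484]
ee_rot: [-0.003, -0.307, 0.952, -0.0]
contact_force: [-1.0, -0.3, -0.5]
width: 0.0357
gripper_force: 31.2
```

{"fn": "drive_tool", "kwargs": {"rows": [[0.7, -0.7, 0, 0.2], [1.7, -1.8, 0, 0.5], [2.8, -3, 0, 0.8], [3.9, -4.2, 0, 1.1], [5, -5.3, 0, 1.4], [6.1, -6.5, 0, 1.7], [6.8, -7.2, 0, 2], [6.97, -7.41, 0, 2.03]]}}

```text
clock: 13.68
position: [0.5011, -0.1652, 0.149]
ee_rot: [-0.001, -0.204, 0.979, 0.0]
contact_force: [-0.6, 0.3, 0.1]
width: 0.0354
gripper_force: 31.2
```

{"fn": "drive_tool", "kwargs": {"rows": [[0, 0, 0.3, 0], [0, 0, 0.8, 0], [0, 0, 1.4, 0], [0, 0, 1.8, 0], [0, 0, 2, 0], [0, 0, 2, 0], [0, 0, 2, 0], [0, 0, 2, 0]]}}

```text
clock: 14.35
position: [0.5029, -0.1616, 0.1012]
ee_rot: [0.0, -0.206, 0.978, -0.0]
contact_force: [-0.2, -0.5, -0.4]
width: 0.0356
gripper_force: 31.2
```

Run:
```python
from h import *
im,d,ci=snap('wrist','w4')
plan([(.503,-.1622,.034,113.8)])
```

```text
from [ 0.503  -0.1618  0.1014] ydeg 113.81 q6 -2.43 clk 14.4 wid 0.035311179479624207
(0.503, -0.1622, 0.034, 113.8) -> [ 0.   -0.01  2.7 ] turn 0.0 | mm 67 deg 0.0
```

View pics/w4.png

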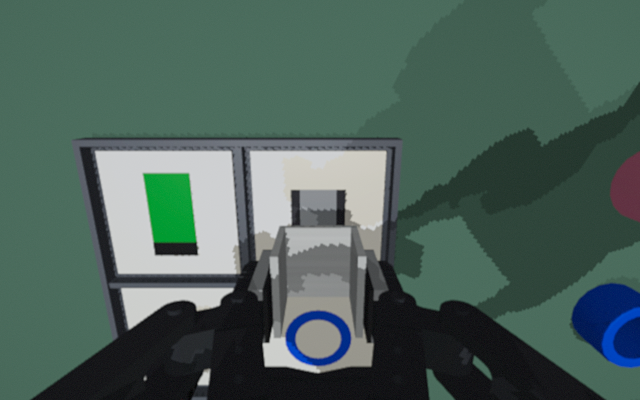

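The bracket is held upright. Its picture's rear edge is at (319,191), and the battery picture spans (143,174) to (198,254).

Run:
```python
from h import *
im,d,ci=load('w4')
e1=np.array([np.cos(np.radians(23.8)),np.sin(np.radians(23.8))])
print('brk pic',topix(ci,318.5,191,.006)[:2]*1e3+18*e1)
b=[topix(ci,*p,.006)[:2]*1e3 for p in((143,174),(189,173.5),(198,254.5),(155,255))]
print('bat pic',np.mean(b,0))
# held bracket: rear top corners of walls / upper edge of floor
zb=.1014-.0282
print('floor rear edge mid (z=base+3mm)',topix(ci,318,228,zb+.003)[:2]*1e3+18*e1)
print('ring',topix(ci,318,338,.006)[:2]*1e3)
```

```text
brk pic [ 503.9803509 -160.7908115]
bat pic [ 542.70498611 -250.97543997]
floor rear edge mid (z=base+3mm) [ 502.950421  -161.6385428]
ring [ 591.97038265 -122.35585763]
```

{"fn": "drive_tool", "kwargs": {"rows": [[0, 0, 0.5, 0], [0, 0, 1.2, 0], [0, 0, 1.8, 0], [0, 0, 2.3, 0], [0, 0, 2.55, 0], [0, 0, 2.68, 0], [0, 0, 2.68, 0], [0, 0, 2.68, 0]]}}

```text
clock: 15.07
position: [0.5031, -0.1623, 0.0347]
ee_rot: [0.001, -0.206, 0.979, -0.001]
contact_force: [-0.4, 0.2, -0.3]
width: 0.0356
gripper_force: 31.1
```

{"fn": "drive_tool", "kwargs": {"rows": [[0, 0, 0, 0], [0, 0, 0, 0], [0, 0, 0, 0], [0, 0, 0, 0], [0, 0, 0, 0], [0, 0, 0, 0], [0, 0, 0, 0], [0, 0, 0, 0]], "grip": 50}}

```text
clock: 15.73
position: [0.5023, -0.1619, 0.0338]
ee_rot: [0.0, -0.206, 0.979, 0.0]
contact_force: [0.6, -0.3, -0.2]
width: 0.0498
gripper_force: 0.0
```

{"fn": "drive_tool", "kwargs": {"rows": [[0, 0, -0.3, 0], [0, 0, -0.8, 0], [0, 0, -1.5, 0], [0, 0, -2.5, 0], [0, 0, -3.5, 0], [0, 0, -4, 0], [0, 0, -4, 0], [0, 0, -4, 0]]}}

```text
clock: 16.4
position: [0.5026, -0.1621, 0.1346]
ee_rot: [0.001, -0.206, 0.979, -0.001]
contact_force: [-0.3, -0.1, -0.5]
width: 0.0502
gripper_force: 0.0
```

Run:
```python
from h import *
plan([(.4867,.0678,.11,113.8),(.4867,.0678,.026,113.8),(.4867,.0678,.14,113.8),(.5926,-.1224,.1,113.8),(.5926,-.1224,.032,113.8)])
```

```text
from [ 0.5026 -0.1621  0.1346] ydeg 113.78 q6 -2.43 clk 16.4 wid 0.05022068730147528
(0.4867, 0.0678, 0.11, 113.8) -> [-3.13  8.67  0.98] turn -0.0 | mm 232 deg -0.0
(0.4867, 0.0678, 0.026, 113.8) -> [0.   0.   3.36] turn 0.0 | mm 84 deg 0.0
(0.4867, 0.0678, 0.14, 113.8) -> [ 0.    0.   -4.56] turn 0.0 | mm 114 deg 0.0
(0.5926, -0.1224, 0.1, 113.8) -> [-0.81 -8.67  1.6 ] turn 0.0 | mm 221 deg 0.0
(0.5926, -0.1224, 0.032, 113.8) -> [0.   0.   2.72] turn 0.0 | mm 68 deg 0.0
```

{"fn": "drive_tool", "kwargs": {"rows": [[-0.3, 0.9, 0, 0], [-0.8, 2.2, 0, 0], [-1.3, 3.7, 0.2, 0], [-1.9, 5.2, 0.4, 0], [-2.4, 6.7, 0.6, 0], [-2.9, 8, 0.8, 0], [-3.13, 8.67, 0.98, 0], [-3.13, 8.67, 0.98, 0]], "grip": 74}}

```text
clock: 17.07
position: [0.4838, 0.0713, 0.107]
ee_rot: [-0.003, -0.208, 0.978, 0.001]
contact_force: [-0.5, 0.6, -0.0]
width: 0.0739
gripper_force: 0.0
```

{"fn": "drive_tool", "kwargs": {"rows": [[0, 0, 0.2, 0], [0, 0, 0.4, 0], [0, 0, 0.6, 0], [0, 0, 0.6, 0], [0, 0, 0.6, 0], [0, 0, 0.6, 0], [0, 0, 0.6, 0], [0, 0, 0.6, 0]]}}

```text
clock: 17.73
position: [0.4868, 0.0677, 0.0946]
ee_rot: [0.0, -0.206, 0.979, -0.0]
contact_force: [-0.4, -0.5, 0.4]
width: 0.074
gripper_force: 0.0
```

Run:
```python
from h import *
im,d,ci=snap('wrist','w5');plan([(.4867,.0678,.026,113.8)])
im,P,d=cloud('w5');h=hsv(im)
m=(d>0)&(h[...,1]>120)&(abs(h[...,0]-110)<14)&(abs(P[...,2]-.03)<.003)&(np.hypot(P[...,0]-.487,P[...,1]-.068)<.05);print(m.sum(),rect(P[m]))
```

```text
from [0.4868 0.0677 0.0946] ydeg 113.76 q6 -1.99 clk 17.7833 wid 0.07398518548680175
(0.4867, 0.0678, 0.026, 113.8) -> [0.   0.   2.74] turn -0.01 | mm 69 deg -0.0
2826 (array([487.3,  66.3]), array([49.1, 49.1]), 68.6)
```

View pics/w5.png

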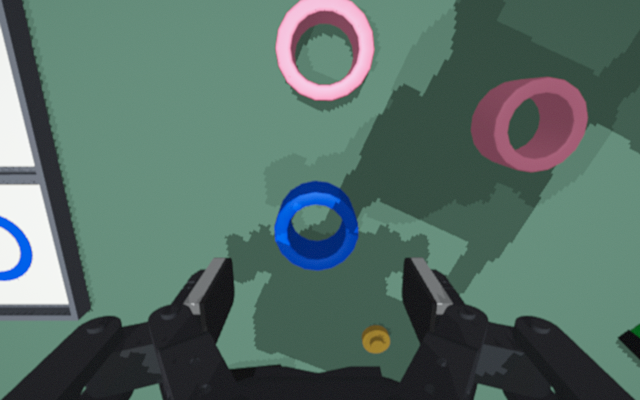

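The blue wheel at (316,225) is centred between the fingers. I grip it and carry it to its card.

{"fn": "drive_tool", "kwargs": {"rows": [[0, 0, 0.6, 0], [0, 0, 1.3, 0], [0, 0, 2, 0], [0, 0, 2.5, 0], [0, 0, 2.72, 0], [0, 0, 2.72, 0], [0, 0, 2.72, 0], [0, 0, 2.72, 0]]}}

```text
clock: 18.45
position: [0.4873, 0.068, 0.0271]
ee_rot: [0.001, -0.206, 0.979, -0.0]
contact_force: [-0.6, 0.3, -0.1]
width: 0.0742
gripper_force: 0.0
```

{"fn": "drive_tool", "kwargs": {"rows": [[0, 0, 0, 0], [0, 0, 0, 0], [0, 0, 0, 0], [0, 0, 0, 0], [0, 0, 0, 0], [0, 0, 0, 0], [0, 0, 0, 0], [0, 0, 0, 0]], "grip": 40, "newtons": 35}}

```text
clock: 19.12
position: [0.4872, 0.068, 0.0274]
ee_rot: [0.001, -0.206, 0.979, -0.0]
contact_force: [-0.7, 0.0, 5.1]
width: 0.0493
gripper_force: 35.6
```

{"fn": "drive_tool", "kwargs": {"rows": [[0, 0, -0.5, 0], [0, 0, -1.3, 0], [0, 0, -2.3, 0], [0, 0, -3.5, 0], [0, 0, -4.2, 0], [0, 0, -4.56, 0], [0, 0, -4.56, 0], [0, 0, -4.56, 0]]}}

```text
clock: 19.78
position: [0.4862, 0.068, 0.1401]
ee_rot: [0.0, -0.206, 0.979, 0.0]
contact_force: [0.1, 0.3, -1.0]
width: 0.0492
gripper_force: 36.5
```

{"fn": "drive_tool", "kwargs": {"rows": [[0, -0.7, 0, 0], [-0.1, -1.9, 0, 0], [-0.3, -3.3, 0, 0], [-0.4, -4.8, 0, 0], [-0.6, -6.2, 0.3, 0], [-0.7, -7.6, 0.7, 0], [-0.81, -8.4, 1.2, 0], [-0.81, -8.67, 1.6, 0]]}}

```text
clock: 20.45
position: [0.5934, -0.1253, 0.0972]
ee_rot: [-0.001, -0.205, 0.979, -0.0]
contact_force: [0.2, -0.3, -0.2]
width: 0.0492
gripper_force: 36.6
```

{"fn": "drive_tool", "kwargs": {"rows": [[0, 0, 0, 0], [0, 0, 0, 0], [0, 0, 0, 0], [0, 0, 0, 0], [0, 0, 0, 0], [0, 0, 0, 0], [0, 0, 0, 0], [0, 0, 0, 0]]}}

```text
clock: 21.12
position: [0.5926, -0.1219, 0.1008]
ee_rot: [0.0, -0.206, 0.978, -0.0]
contact_force: [-0.5, -0.3, 0.1]
width: 0.0495
gripper_force: 36.6
```

Run:
```python
from h import *
im,d,ci=snap('wrist','w6');plan([(.5926,-.1224,.033,113.8)])
```

```text
from [ 0.5925 -0.122   0.1007] ydeg 113.8 q6 -2.3 clk 21.1667 wid 0.049367099333598514
(0.5926, -0.1224, 0.033, 113.8) -> [ 0.   -0.02  2.71] turn 0.0 | mm 68 deg 0.0
```

View pics/w6.png

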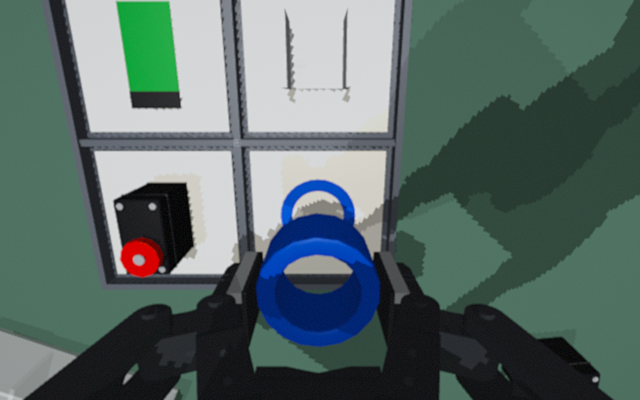

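The wheel is level above its ring at (318,200). The servo (150,225) and the bracket (318,50) stand on their cards. I lower the wheel, opening only to 57 mm so the fingers clear the compartment walls.

{"fn": "drive_tool", "kwargs": {"rows": [[0, 0, 0.5, 0], [0, 0, 1.2, 0], [0, 0, 1.8, 0], [0, 0, 2.3, 0], [0, 0, 2.55, 0], [0, 0, 2.68, 0], [0, 0, 2.68, 0], [0, 0, 2.68, 0]]}}

```text
clock: 21.83
position: [0.593, -0.1224, 0.0339]
ee_rot: [0.001, -0.206, 0.979, -0.0]
contact_force: [0.8, -1.4, -1.0]
width: 0.0494
gripper_force: 36.6
```

{"fn": "drive_tool", "kwargs": {"rows": [[0, 0, 0, 0], [0, 0, 0, 0], [0, 0, 0, 0], [0, 0, 0, 0], [0, 0, 0, 0], [0, 0, 0, 0], [0, 0, 0, 0], [0, 0, 0, 0]], "grip": 57}}

```text
clock: 22.5
position: [0.5925, -0.1222, 0.0333]
ee_rot: [-0.0, -0.206, 0.979, 0.0]
contact_force: [0.4, 0.2, 0.1]
width: 0.0567
gripper_force: 0.0
```

{"fn": "drive_tool", "kwargs": {"rows": [[0, 0, -0.3, 0], [0, 0, -0.8, 0], [0, 0, -1.5, 0], [0, 0, -2.5, 0], [0, 0, -3.5, 0], [0, 0, -4, 0], [0, 0, -4, 0], [0, 0, -4, 0]]}}

```text
clock: 23.17
position: [0.5928, -0.1223, 0.1343]
ee_rot: [0.001, -0.206, 0.979, -0.001]
contact_force: [-0.1, 0.5, 0.1]
width: 0.0568
gripper_force: 0.0
```

Run:
```python
from h import *
plan([(.527,.106,.15,92.7),(.4612,.3346,.12,71.7),(.4612,.3346,.027,71.7),(.4612,.3346,.15,71.7),(.5018,.0412,.15,92.7),(.5425,-.2517,.15,113.8),(.5425,-.2517,.1,113.8),(.5425,-.2517,.033,113.8)])
```

```text
from [ 0.5928 -0.1223  0.1343] ydeg 113.79 q6 -2.3 clk 23.1667 wid 0.05683090649660346
(0.527, 0.106, 0.15, 92.7) -> [-1.27  9.42 -0.63] turn 3.51 | mm 238 deg 21.1
(0.4612, 0.3346, 0.12, 71.7) -> [2.2  9.26 1.2 ] turn 3.5 | mm 240 deg 21.0
(0.4612, 0.3346, 0.027, 71.7) -> [0.   0.   3.72] turn 0.0 | mm 93 deg 0.0
(0.4612, 0.3346, 0.15, 71.7) -> [ 0.    0.   -4.92] turn 0.0 | mm 123 deg 0.0
(0.5018, 0.0412, 0.15, 92.7) -> [ -5.23 -10.63  -0.  ] turn -3.5 | mm 296 deg -21.0
(0.5425, -0.2517, 0.15, 113.8) -> [ -1.07 -11.78  -0.  ] turn -3.52 | mm 296 deg -21.1
(0.5425, -0.2517, 0.1, 113.8) -> [0. 0. 2.] turn 0.0 | mm 50 deg 0.0
(0.5425, -0.2517, 0.033, 113.8) -> [0.   0.   2.68] turn 0.0 | mm 67 deg 0.0
```

{"fn": "drive_tool", "kwargs": {"rows": [[-0.1, 0.9, -0.3, 0.3], [-0.3, 2.2, -0.63, 0.8], [-0.5, 3.7, -0.63, 1.4], [-0.7, 5.2, -0.63, 1.9], [-0.9, 6.7, -0.63, 2.5], [-1.1, 8.1, -0.63, 3], [-1.27, 9.2, -0.63, 3.4], [-1.27, 9.42, -0.63, 3.51]], "grip": 60}}

```text
clock: 23.83
position: [0.5236, 0.1099, 0.1475]
ee_rot: [-0.002, -0.025, 1.0, 0.001]
contact_force: [-0.9, 0.2, -0.5]
width: 0.06
gripper_force: 0.0
```

{"fn": "drive_tool", "kwargs": {"rows": [[0.2, 0.9, 0, 0.3], [0.5, 2.2, 0, 0.8], [0.9, 3.7, 0.2, 1.4], [1.2, 5.2, 0.5, 1.9], [1.6, 6.7, 0.8, 2.5], [1.9, 8, 1, 3], [2.2, 9, 1.2, 3.4], [2.2, 9.26, 1.2, 3.5]]}}

```text
clock: 24.5
position: [0.4581, 0.3369, 0.1167]
ee_rot: [-0.002, 0.158, 0.987, -0.001]
contact_force: [0.1, -0.2, 0.0]
width: 0.0597
gripper_force: 0.0
```

{"fn": "drive_tool", "kwargs": {"rows": [[0, 0, 0, 0], [0, 0, 0, 0], [0, 0, 0, 0], [0, 0, 0, 0], [0, 0, 0, 0], [0, 0, 0, 0], [0, 0, 0, 0], [0, 0, 0, 0]]}}

```text
clock: 25.17
position: [0.4608, 0.3343, 0.1192]
ee_rot: [0.0, 0.159, 0.987, 0.0]
contact_force: [0.3, 0.0, 0.7]
width: 0.0602
gripper_force: 0.0
```

Run:
```python
from h import *
im,d,ci=snap('wrist','w7');plan([(.4612,.3346,.027,71.7)])
im,P,d=cloud('w7')
m=(d>.15)&(np.hypot(P[...,0]-.461,P[...,1]-.3346)<.042)&(abs(P[...,2]-.032)<.004);print(m.sum(),rect(P[m]))
# top view, tray free of the arm
snap('top','t2');im,P,d=cloud('t2')
for n,c,H in(('servo',(.632,-.212),.044),('br',(.503,-.162),.039),('wh',(.5926,-.1223),.036)):
    m=(np.hypot(P[...,0]-c[0],P[...,1]-c[1])<.042)&(abs(P[...,2]-H)<.004) if n!='servo' else (np.hypot(P[...,0]-c[0],P[...,1]-c[1])<.042)&(P[...,2]>.036)&(P[...,2]<.06)
    print(n,m.sum(),rect(P[m]))
a=im[:,:,::-1];cv2.imwrite('pics/t2c.png',cv2.resize(a[120:260,340:480],None,fx=4,fy=4,interpolation=2))
```

```text
from [0.4608 0.3345 0.1192] ydeg 71.7 q6 -0.75 clk 25.2167 wid 0.059997340303328865
(0.4612, 0.3346, 0.027, 71.7) -> [-0.01  0.01  3.69] turn 0.0 | mm 92 deg 0.0
3972 (array([462. , 334.7]), array([59.4, 30.1]), -18.8)
servo 250 (array([ 632. , -211.2]), array([46.6, 27.4]), 25.8)
br 59 (array([ 502.7, -161.6]), array([36.6, 35.6]), -64.5)
wh 203 (array([ 591.6, -121.4]), array([49. , 47.6]), -87.4)
```

View pics/t2c.png

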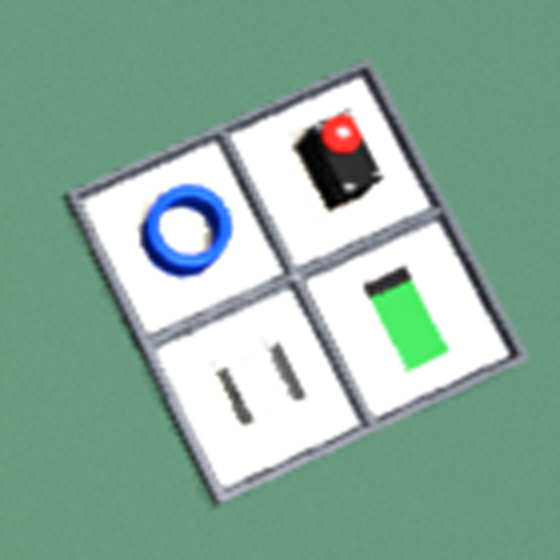

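View pics/w7.png

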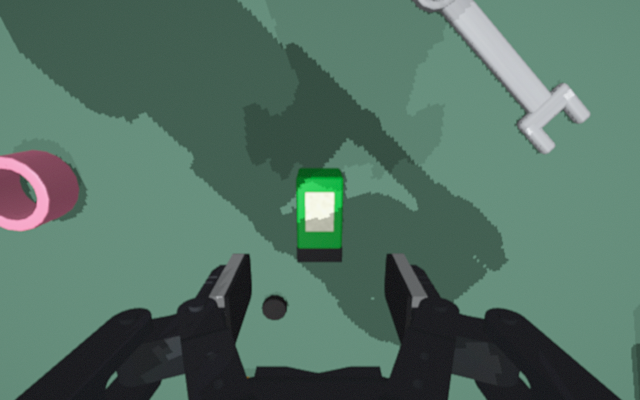

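The tray view shows the servo, wheel and bracket upright on their pictures, each within about 1.5 mm. The battery at (320,215) is aligned and centred between the fingers, and the black puck is clear of them. I pick the battery.

{"fn": "drive_tool", "kwargs": {"rows": [[-0.01, 0, 0.8, 0], [-0.01, 0, 1.8, 0], [-0.01, 0, 2.8, 0], [-0.01, 0, 3.4, 0], [-0.01, 0, 3.69, 0], [-0.01, 0, 3.69, 0], [-0.01, 0, 3.69, 0], [-0.01, 0, 3.69, 0]]}}

```text
clock: 25.93
position: [0.4618, 0.3352, 0.0279]
ee_rot: [0.001, 0.159, 0.987, 0.001]
contact_force: [0.7, -0.1, -0.5]
width: 0.0599
gripper_force: 0.0
```

{"fn": "drive_tool", "kwargs": {"rows": [[0, 0, 0, 0], [0, 0, 0, 0], [0, 0, 0, 0], [0, 0, 0, 0], [0, 0, 0, 0], [0, 0, 0, 0], [0, 0, 0, 0], [0, 0, 0, 0]], "grip": 20, "newtons": 40}}

```text
clock: 26.6
position: [0.4616, 0.3351, 0.028]
ee_rot: [0.001, 0.159, 0.987, 0.001]
contact_force: [-0.1, -0.1, 6.3]
width: 0.0295
gripper_force: 41.1
```

{"fn": "drive_tool", "kwargs": {"rows": [[0, 0, -0.5, 0], [0, 0, -1.3, 0], [0, 0, -2.3, 0], [0, 0, -3.5, 0], [0, 0, -4.5, 0], [0, 0, -4.92, 0], [0, 0, -4.92, 0], [0, 0, -4.92, 0]]}}

```text
clock: 27.27
position: [0.4605, 0.3344, 0.1493]
ee_rot: [-0.0, 0.159, 0.987, -0.0]
contact_force: [-0.3, 0.1, -2.4]
width: 0.0292
gripper_force: 40.2
```

{"fn": "drive_tool", "kwargs": {"rows": [[-0.5, -1, 0, -0.3], [-1.1, -2.3, 0, -0.7], [-1.8, -3.7, 0, -1.2], [-2.5, -5.1, 0, -1.7], [-3.2, -6.6, 0, -2.2], [-4, -8.1, 0, -2.7], [-4.7, -9.6, 0, -3.2], [-5.23, -10.63, 0, -3.5]]}}

```text
clock: 27.93
position: [0.5, 0.0382, 0.1474]
ee_rot: [-0.002, -0.024, 1.0, -0.0]
contact_force: [0.9, 0.2, -1.3]
width: 0.0293
gripper_force: 40.2
```

{"fn": "drive_tool", "kwargs": {"rows": [[-0.1, -1.2, 0, -0.3], [-0.3, -2.7, 0, -0.8], [-0.4, -4.3, 0, -1.3], [-0.5, -5.9, 0, -1.8], [-0.7, -7.5, 0, -2.3], [-0.8, -9.1, 0, -2.8], [-1, -10.7, 0, -3.3], [-1.07, -11.78, 0, -3.52]]}}

```text
clock: 28.6
position: [0.5417, -0.255, 0.1469]
ee_rot: [-0.001, -0.207, 0.978, 0.001]
contact_force: [1.5, 0.9, -0.9]
width: 0.0293
gripper_force: 40.2
```

{"fn": "drive_tool", "kwargs": {"rows": [[0, 0, 0.2, 0], [0, 0, 0.6, 0], [0, 0, 1.2, 0], [0, 0, 1.7, 0], [0, 0, 2, 0], [0, 0, 2, 0], [0, 0, 2, 0], [0, 0, 2, 0]]}}

```text
clock: 29.27
position: [0.5426, -0.251, 0.0998]
ee_rot: [0.0, -0.207, 0.978, 0.0]
contact_force: [-0.1, -0.1, -1.3]
width: 0.0292
gripper_force: 40.3
```

Run:
```python
from h import *
im,d,ci=snap('wrist','w8');plan([(.5425,-.2515,.034,113.8)])
```

```text
from [ 0.5428 -0.2513  0.1003] ydeg 113.88 q6 -2.54 clk 29.3167 wid 0.029282620835550693
(0.5425, -0.2515, 0.034, 113.8) -> [ 0.01 -0.    2.65] turn 0.01 | mm 66 deg 0.1
```

View pics/w8.png

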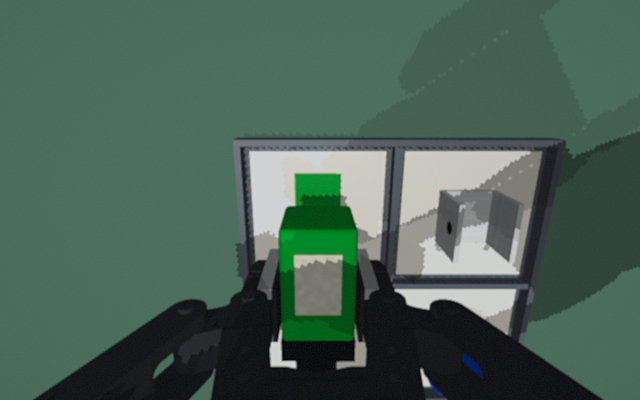

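The battery is held level above its picture, whose rear edge is at (317,174), with the black end turned the same way. I lower it, release and retreat.

{"fn": "drive_tool", "kwargs": {"rows": [[0, 0, 0.5, 0], [0, 0, 1.2, 0], [0, 0, 1.8, 0], [0, 0, 2.3, 0], [0, 0, 2.55, 0], [0, 0, 2.64, 0], [0, 0, 2.64, 0], [0, 0, 2.64, 0]]}}

```text
clock: 29.98
position: [0.5431, -0.252, 0.0347]
ee_rot: [0.001, -0.207, 0.978, -0.001]
contact_force: [1.4, -0.4, -2.2]
width: 0.0294
gripper_force: 40.3
```

{"fn": "drive_tool", "kwargs": {"rows": [[0, 0, 0, 0], [0, 0, 0, 0], [0, 0, 0, 0], [0, 0, 0, 0], [0, 0, 0, 0], [0, 0, 0, 0], [0, 0, 0, 0], [0, 0, 0, 0]], "grip": 46}}

```text
clock: 30.65
position: [0.5424, -0.2516, 0.0337]
ee_rot: [0.0, -0.207, 0.978, 0.0]
contact_force: [0.4, -0.3, 0.1]
width: 0.0463
gripper_force: 0.0
```

{"fn": "drive_tool", "kwargs": {"rows": [[0, 0, -0.3, 0], [0, 0, -0.8, 0], [0, 0, -1.5, 0], [0, 0, -2.5, 0], [0, 0, -3.8, 0], [0, 0, -5, 0], [0, 0, -6, 0], [0, 0, -6, 0]]}}

```text
clock: 31.32
position: [0.5453, -0.2533, 0.1905]
ee_rot: [0.004, -0.207, 0.978, -0.004]
contact_force: [0.7, -0.7, -0.3]
width: 0.0461
gripper_force: 0.0
```

{"fn": "drive_tool", "kwargs": {"rows": [[0, 0.8, 0, 0], [0, 2, 0, 0], [0, 3.4, 0, 0], [0, 4.9, 0, 0], [0, 6.4, 0, 0], [0, 7.9, 0, 0], [0, 9.2, 0, 0], [0, 10, 0, 0]]}}

```text
clock: 31.98
position: [0.4386, -0.0202, 0.1836]
ee_rot: [-0.001, -0.207, 0.978, 0.001]
contact_force: [-0.0, 0.8, -0.4]
width: 0.046
gripper_force: 0.0
```

{"fn": "drive_tool", "kwargs": {"rows": [[0, 0.8, 0, 0], [0, 2, 0, 0], [0, 3.4, 0, 0], [0, 4.8, 0, 0], [0, 5.7, 0, 0], [0, 6, 0, 0], [0, 6, 0, 0], [0, 6, 0, 0]]}}

```text
clock: 32.65
position: [0.381, 0.114, 0.1839]
ee_rot: [0.0, -0.207, 0.978, -0.0]
contact_force: [-0.8, -1.2, -0.3]
width: 0.046
gripper_force: 0.0
```

Run:
```python
from h import *
plan([]);snap('top','t3');im,P,d=cloud('t3')
for n,c,lo,hi in(('servo',(.632,-.212),.036,.06),('br',(.503,-.162),.035,.043),('wh',(.5926,-.1223),.032,.04),('bat',(.5425,-.2517),.034,.042)):
    m=(np.hypot(P[...,0]-c[0],P[...,1]-c[1])<.042)&(P[...,2]>lo)&(P[...,2]<hi);print(n,m.sum(),rect(P[m]))
cv2.imwrite('pics/t3c.png',cv2.resize(im[120:300,160:480,::-1],None,fx=2.5,fy=2.5,interpolation=2))
```

```text
from [0.381  0.114  0.1839] ydeg 113.92 q6 -1.87 clk 32.65 wid 0.04596575997989457
servo 248 (array([ 632.2, -211.2]), array([46.3, 26. ]), 24.6)
br 60 (array([ 502.5, -161.3]), array([36.4, 34.7]), -66.0)
wh 195 (array([ 591.7, -121. ]), array([48. , 47.7]), 88.1)
bat 344 (array([ 543. , -250.7]), array([58., 31.]), 23.9)
```

View pics/t3c.png

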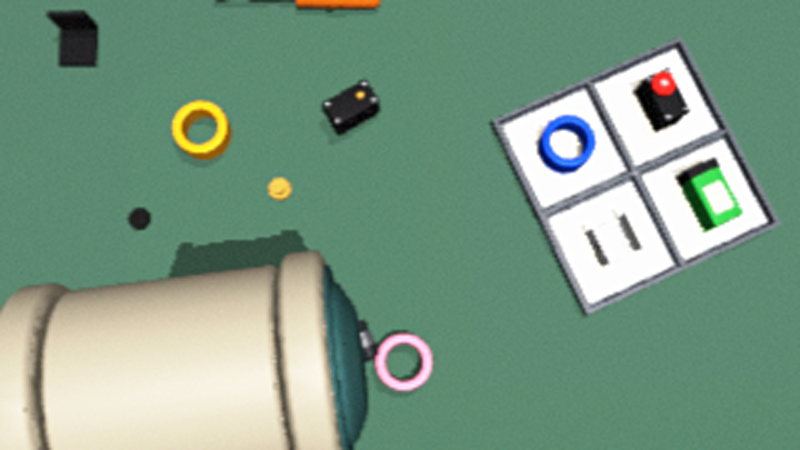

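All four parts stand upright and aligned in the tray: wheel (567,143), servo (660,100), battery (712,193), bracket (613,237). The look-alikes at (201,128) and (350,105) are untouched, and the arm touches nothing, so I hand in.

```bash
python3 -c "
from rig import order
print(order.sign_off())"
```

```text
the job is handed in; nothing more can be done
None
```

I kitted the servo, bracket, wheel and battery in their tray compartments, each upright, turned like its picture and within about 1.5 mm of centre by the last camera check; the look-alikes were left alone and I handed the job in at about 33 s.

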